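# Lock the rotor drive

## Robot

A 6-joint arm with a two-finger parallel gripper is mounted at the origin on the work surface. World frame = base frame: x ahead of the robot, y to its left, z up, the work surface at z = 0. Lengths are in mm, angles in rad, forces in N, time in s.
With the tool pointing down it reaches from about 350 to 775 mm from the base axis. Payload 7.3 kg.
Tool frame: the origin (TCP) lies midway between the tips of the shut fingers; the grasp point (between the pads) lies 19 mm behind it; z points along the fingers, y is the line along which they close (so a half turn about z gives the same grasp; the last joint's range is limited). The gripper opens to 92 mm and grips with 3 to 60 N. Pads are 19 mm wide; open, the fingers measure 130 mm over their backs; the gripper's body (75 mm by 190 mm) begins 47 mm behind the grasp point.
Start: joints at [-1.273, 0.342, 1.524, -0, 1.275, -0.146], TCP at [225.446, -474.151, 226.741] pointing down, gripper open.
Joint ranges: [-2.53, 2.53], [-0.77, 2.02], [0.04, 2.7], [-1, 4.14], [0.28, 2.66], [-3.11, 3.11]. Speed limits (rad/s): [2.57, 2.57, 3.14, 3.14, 3.14, 3.14].

## Interface

Orientations are given as [roll, pitch, yaw] about the fixed x, y, z axes, in that order (R = Rz(yaw) Ry(pitch) Rx(roll)).
In Python, from plant import get_obs, capture, camera_model, close_job, search_frame, regions_of, pinpoint gives the robot as it stands. The module is installed in compiled form; this text tells all that it offers.
- The arm moves only by the shell command python3 -m pendant 'ROWS'. ROWS is JSON, one flat list of numbers, 7 for each row, row after row: the shift along the tool's x, y, z in units of 30 mm (1.0 is 30 mm), then the turn, a rotation vector about the tool's x, y, z in units of 4 degrees (1.0 is 4 degrees), then the closure, from -1 (fully open) to 1 (shut), so that 0 is half open. In form: [dx, dy, dz, wx, wy, wz, gripper, dx, dy, dz, wx, wy, wz, gripper, ...]. A call has 1 to 12 rows; each row shifts and turns the commanded pose from where the row before left it, along the tool's axes as they then stand; what a row does not reach is not made up. A row lasts 1/10 s, in which the tool goes at most 50 mm and 8.59 degrees, less where a joint would pass 70% of its speed; a pose out of reach is approached as far as the arm can. A call with a number of a shift or a turn outside -1 to 1 is refused whole. A call with a gripper value outside its range is refused whole. The fingers move at their own pace and stop on an object; the grip force is fixed at half the most. Time passes only in rows, so rows that do not move let the fingers close. It gives the time, the measured TCP pose, the force, the opening and the grip force at its end, in the units of the state.
- get_obs(): the state, without advancing time (a new reading comes with each control period).
- capture(name): name is "side" or "top" or "wrist"; returns the picture (384x512x3 uint8, red, green, blue); there is no depth.
- camera_model(name): a dict with "fov_y" (degrees; the focal length in pixels is half the picture's height over the tangent of half this angle, whatever the lens; pixels are square), "cx", "cy" (the principal point, pixels), "pose" (4x4, takes a point from camera to world coordinates). Camera axes: x right, y up, looking along -z (the intrinsics and any distortion apply to the point x, -y, -z); pixel columns grow to the right and rows downward; lengths in mm; the calibration is good to about 2 mm. The wrist camera is an equidistant fisheye: a pixel r from the principal point sees the ray r / f radians off the axis. A picture is of the moment at which its call begins: read the wrist's pose just before it. camera_model takes no time and is no camera call; for the wrist camera it gives the pose at the moment of the call.
- close_job(): hands the job in; it is judged then, once.
Trained networks look in the newest picture that a camera, given by its name, has taken for a name from the list of things; names that differ only in an ending like _2 or _b are one class to them, and where a whole thing is asked for, a point or a joint stands for the part that bears it (a point fixed in the world has none). Each returns a list of dicts, best first, with "score" (0 to 1); they miss things now and then, are a little off and sometimes report something else, mostly with a low value. They report only what shows in the picture. A call takes as long as a camera call. They do not tell look-alikes from the thing itself.
- search_frame(camera, thing): "location" ([column, row] in pixels, amid what is visible of it).
- regions_of(camera, thing): "pixels" (384x512 bool, what is visible of it) and "location" ([column, row] in pixels, amid what is visible of it).
- pinpoint(camera, thing): "location" ([column, row] in pixels: a listed point, or the origin of a listed thing).
The state is a dict: "time": time; "joint_positions": joint angles; "dq": joint speeds; "tau": joint torques, N m; "tool_pos": TCP position; "tcp_rot": TCP orientation; "contact_force": force on the tool from outside, world axes, zero at the start; "moment": the same for the moment, N m; "grip_width": finger opening in mm; "finger_force": force on a finger pad.
Only numpy, scipy, OpenCV 4.12 (cv2) and the standard library are available. Lean on these libraries where they do the work, as an engineer would, in place of code of your own. Each camera call takes 0.05 s, during which the arm holds its last target. There are 200 camera calls.

## Task

Lock this tube-rotor drive so that its rotor can be changed: with a fingertip on one of its pegs, turn the slotted disc until the deep slot faces the lock bar, then push the bar along its guide, by its tail, until it is fully home against the floor of the slot. Only push: do not lift the bar out of its guide, and leave everything else on the deck and the bench standing where it is.

Things in the scene. Friction and masses are not known exactly. Their poses are not given: they have to be found in the camera images.
- unit: The rotor drive base: a fixed white housing 180 mm (its x) by 320 mm (its y) with a flat deck 50 mm above the bench. Origin on the bench, 30 mm in +y from the housing's middle; z up. The disc's axle stands at (0, +60 mm). The bar slides along the y axis (x = 0), towards +y to lock.
- lock_disc (a joint): Angle of the disc about its vertical axle, rad, growing anticlockwise seen from above. At 0 (and at plus or minus 6.283, a full turn) the deep slot faces the bar squarely. It turns freely either way beyond a full turn, needs about 1.5 N sideways at a peg, and stays where it is left.
- disc_center (a point): Centre of the disc's top face, on the axle, 73 mm above the bench (23 mm above the deck). The plain aluminium disc is 120 mm across and 20 mm thick. Its rim has one deep slot, 20 mm wide, running in to 34 mm from the axle, and two wide shallow recesses only 8 mm deep (about 27 mm wide) that do not take the bar.
- slot_mouth (a point): Middle of the deep slot's mouth at the disc's rim, 60 mm from the axle, at mid-thickness; turns with the disc. It must come to gate.
- gate (a point): Fixed point on the housing where the bar's centre line meets the rim of the disc, 61 mm above the bench. In the frame of the housing, the bar's guide is an open-topped channel of two dark walls, 16 mm high above the deck, 17 mm apart inside (37 mm over the outsides), from y = -84 to y = -12 mm; the deck is free from there back to y = -190 mm.
- peg_a (a point): Centre of the top of one of the two upright steel pegs on the disc: 12 mm across, rising 28 mm above the disc's top face, 42 mm from the axle, a quarter turn anticlockwise (seen from above) from the slot. Made to be pushed sideways with a finger.
- peg_b (a point): The same for the other peg, opposite the first across the axle.
- bar_center (a point): Centre of the lock bar: a loose steel bar about 0.27 kg, 120 mm long (its y), 14 mm wide, 22 mm high, lying on the deck in the open-topped guide, with a rounded nose at its +y end (towards the disc) and a flat tail at its -y end. Its centre is 61 mm above the bench. It slides with 1 to 3 N.
- bar_tail (a point): Middle of the bar's flat tail face, 60 mm behind its centre and 11 mm above the deck: the face to push on.
- bar_home (a point): Fixed point on the housing where the bar's centre lies when the bar is fully home, its nose on the floor of the slot (94 mm behind the axle in the housing's y).
- vial: Bystander, leave alone: a small clear capped glass vial, 22 mm across, 42 mm tall, standing on the deck of the housing beside the bar's tail; origin under its middle.
- reagent: Bystander, leave alone: an amber bottle, 48 mm across, 95 mm tall, on the bench; origin under its middle.
- tip_box: Bystander, leave alone: a pipette tip box with a clear lid, 85 x 120 x 70 mm, on the bench; origin under its middle.
- jar: Bystander, leave alone: a white jar with a blue cap, 52 mm across, 65 mm tall, on the bench; origin under its middle.
- tube_rack: Bystander, leave alone: a blue rack of microtubes, 80 x 160 x 46 mm, on the bench; origin under its middle.
- marker: Bystander, leave alone: a marker pen, 135 mm long, 13 mm thick, lying on the bench; origin under its middle.
- pipette: Bystander, leave alone: a hand pipette lying on the bench, about 280 mm long, 28 mm thick; origin under its middle.
There are look-alikes about, which are no part of the job. Of the things that look like the part that bears bar_center, the largest one is meant.

How it is judged (in metres and radians):
On the way, in this order (a step that is already met when the one before it is completed fails the run):
1. the deep slot has been turned to face the bar (horizontal distance between slot_mouth and gate below 0.01 m), for 0.1 s.
2. the bar has been pushed home into the slot (horizontal distance between slot_mouth and gate below 0.01 m and y of bar_center in the frame of unit above -0.039 m), for 0.2 s.
At the end, for the whole second after the job is handed in: The deep slot faces the bar (its mouth within 8 mm of the gate point) and the bar lies flat in its guide with its nose within 5 mm of the slot's floor, all at rest (horizontal distance between slot_mouth and gate below 0.008 m and y of bar_center in the frame of unit between -0.039 and -0.028 m and x of bar_center in the frame of unit between -0.006 and 0.006 m and height (world z) of bar_center below 0.065 m and velocity of joint lock_disc between -0.05 and 0.05 rad/s); the robot touches nothing.
It fails at once if the bar was lifted (by more than 10 mm) or tipped out of its guide (height (world z) of bar_center above 0.071 m or angle between bar_center's own z axis and vertical above 0.3 rad).
It fails at once if a bystander was moved by more than 20 mm, lifted or knocked over (distance of any of vial, reagent, tip_box, jar, tube_rack, marker, pipette from where it was at the start of the episode above 0.02 m or angle between any of vial, reagent, tip_box, jar, tube_rack, marker, pipette's own z axis and vertical above 0.5 rad).
It also fails if it takes over 54 s, if anything falls off the work surface, if the arm or the gripper's body presses on something with over 40 N, if the wrist force passes 120 N, or if a joint passes its speed limit or range.

## Working session

There is one attempt and no reset: what is moved stays moved. The work goes in short steps, Python scripts to look and compute and a shell command to move; the robot and the scene stay as the last step left them, time stands still between calls to the robot, and variables do not carry over. Pictures are saved under pics/ and viewed, at most 10 in all, crops included, and the job is handed in when it is done.

```bash
mkdir -p pics; cat > h.py <<'E'
import numpy as np, cv2
from plant import *
def ray(cam,px):
    m=camera_model(cam); f=192/np.tan(np.radians(m['fov_y']/2)); P=np.array(m['pose'])
    u=(px[0]-m['cx'])/f; v=(px[1]-m['cy'])/f
    if cam=='wrist':
        t=np.hypot(u,v); s=np.sin(t)/t if t>1e-9 else 1; d=np.array([u*s,-v*s,-np.cos(t)])
    else: d=np.array([u,-v,-1.])
    return P[:3,3],P[:3,:3]@d
def at(cam,px,z):
    o,d=ray(cam,px); return o+d*(z-o[2])/d[2]
def save(cam,n):
    im=capture(cam); cv2.imwrite(f'pics/{n}.png',im[:,:,::-1]); return im
E
python3 - <<'E'
from h import *
for c in('top','side'):
    save(c,c+'0'); m=camera_model(c); print(c,{k:m[k] for k in m if k!='pose'},np.round(m['pose'],2).tolist(),[k for k in m])
    for t,z in(('disc_center',73),('slot_mouth',61),('gate',61),('peg_a',101),('peg_b',101),('bar_center',61),('bar_tail',61),('bar_home',61),('unit',0),('vial',50)):
        print(c,t,[(round(r['score'],2),np.round(r['location']).tolist(),np.round(at(c,r['location'],z)[:2]).tolist()) for r in pinpoint(c,t)[:3]])
print(get_obs())
E
```

```text
top {'fov_y': 57.520293997094285, 'cx': 249.86303411763626, 'cy': 191.5767352827354} [[0.02, 1.0, -0.07, 499.6], [-1.0, 0.02, 0.02, -4.2], [0.02, 0.07, 1.0, 977.9], [0.0, 0.0, 0.0, 1.0]] ['fov_y', 'cx', 'cy', 'pose']
top disc_center [(0.58, [238.0, 190.0], [569.0, 9.0])]
top slot_mouth [(0.79, [255.0, 200.0], [545.0, -34.0])]
top gate [(0.97, [259.0, 182.0], [591.0, -44.0])]
top peg_a [(0.95, [234.0, 203.0], [534.0, 20.0]), (0.83, [246.0, 175.0], [604.0, -9.0])]
top peg_b [(0.95, [234.0, 203.0], [534.0, 20.0]), (0.83, [246.0, 175.0], [604.0, -9.0])]
top bar_center [(0.6, [313.0, 270.0], [366.0, -190.0]), (0.58, [286.0, 175.0], [611.0, -116.0]), (0.44, [362.0, 240.0], [445.0, -317.0])]
top bar_tail [(0.72, [375.0, 231.0], [470.0, -351.0]), (0.67, [311.0, 285.0], [328.0, -184.0]), (0.5, [304.0, 167.0], [635.0, -163.0])]
top bar_home [(0.97, [273.0, 177.0], [606.0, -82.0])]
top unit [(0.71, [260.0, 186.0], [588.0, -49.0]), (0.66, [257.0, 200.0], [549.0, -43.0])]
top vial [(0.5, [288.0, 147.0], [690.0, -122.0])]
side {'fov_y': 46.896851994571364, 'cx': 246.26741183209222, 'cy': 189.48435
[... 1137 characters left out ...]
.1, 'joint_positions': array([-1.27298107e+00,  3.41995725e-01,  1.52412280e+00,  1.07975183e-05,
        1.27539178e+00, -1.46008795e-01]), 'dq': array([-1.23367428e-04, -2.19421911e-04,  3.61138059e-04,  1.74615290e-05,
       -2.86879660e-03,  1.38400151e-03]), 'tau': array([ 9.60813850e-04, -4.31134379e+01, -2.44480723e+01,  7.20142806e-02,
        4.84696927e-02, -9.74899905e-06]), 'tool_pos': array([ 225.45527126, -474.13796592,  226.73475725]), 'tcp_rot': array([3.14150968e+00, 1.76090222e-06, 4.43820904e-01]), 'contact_force': array([-0.63663657,  0.41386235, -0.22975669]), 'moment': array([ 0.04670191,  0.04170961, -0.01182508]), 'finger_force': 0.0, 'grip_width': 91.39246361173618}
```

```bash
python3 - <<'E'
import cv2
im=cv2.imread('pics/top0.png')[110:310,180:420]; cv2.imwrite('pics/top0c.png',cv2.resize(im,None,fx=3,fy=3,interpolation=cv2.INTER_CUBIC))
im=cv2.imread('pics/side0.png')[150:384,100:412]; cv2.imwrite('pics/side0c.png',cv2.resize(im,None,fx=2.5,fy=2.5,interpolation=cv2.INTER_CUBIC))
E
```

```text
(no output)
```

View pics/top0c.png

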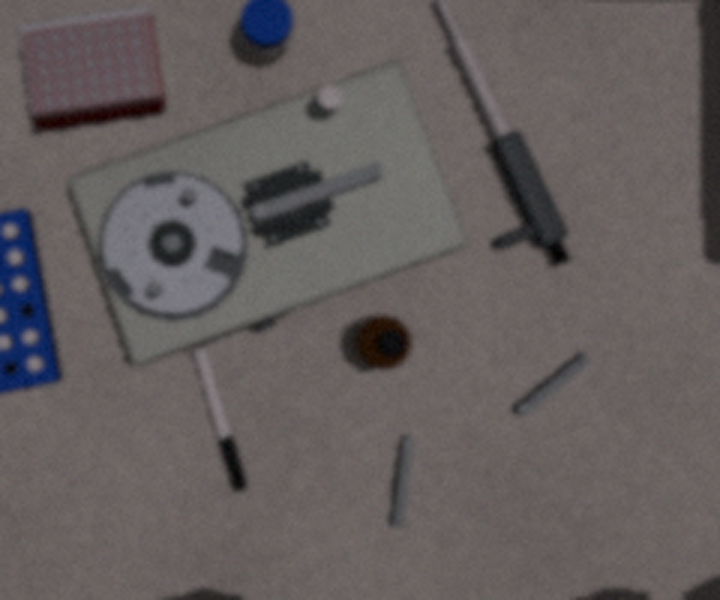

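View pics/side0c.png

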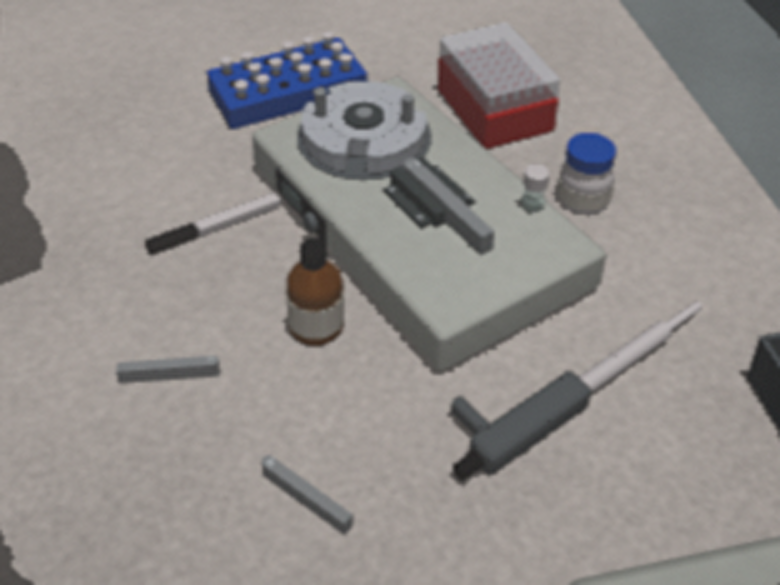

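The bar in the guide on the housing is at top px (286,175). Its look-alikes are the two loose bars on the bench at (313,270) and (362,240). The one in the guide is the longest and fits the description, and the enlarged crops confirm this. The slot is at about (254,197), so it needs roughly 40° anticlockwise. I'm moving to just behind peg A with the fingers shut and will look from there.

```bash
python3 -m pendant '[1,-0.4,0,0,0,0,1, 1,-0.4,0,0,0,0,1, 1,-0.4,0,0,0,0,1, 1,-0.4,0,0,0,0,1, 1,-0.4,0,0,0,0,1, 1,-0.4,0,0,0,0,1, 1,-0.4,0,0,0,0,1, 1,-0.4,0,0,0,0,1, 1,-0.4,0,0,0,0,1, 1,-0.4,0,0,0,0,1, 1,-0.4,0,0,0,0,1, 1,-0.4,0,0,0,0,1]' && python3 -m pendant '[1,-0.4,0,0,0,0,1, 1,-0.4,0,0,0,0,1, 1,-0.4,0,0,0,0,1, 0.8,-0.4,0,0,0,0,1,0,0,0,0,0,0,1,0,0,0,0,0,0,1,0,0,0,0,0,0,1]'
python3 - <<'E'
from h import *
save('wrist','w1')
for t,z in(('disc_center',73),('slot_mouth',61),('gate',61),('peg_a',101),('peg_b',101),('bar_center',61),('bar_tail',61),('bar_home',61),('unit',0),('vial',50)):
    print(t,[(round(r['score'],2),np.round(r['location']).tolist(),np.round(at('wrist',r['location'],z)[:2]).tolist()) for r in pinpoint('wrist',t)[:3]])
E
```

```text
time: 2.3
tool_pos: [489.6, -188.5, 226.8]
tcp_rot: [3.141, -0.0, 0.444]
contact_force: [0.0, -0.7, 0.3]
grip_width: 2.3
finger_force: 0.0
time: 3.0
tool_pos: [570.5, -98.0, 226.7]
tcp_rot: [3.142, 0.001, 0.443]
contact_force: [-0.4, -0.4, -1.1]
grip_width: 1.0
finger_force: 0.0
disc_center [(0.98, [158.0, 136.0], [567.0, 13.0])]
slot_mouth []
gate [(0.58, [214.0, 136.0], [590.0, -43.0])]
peg_a [(0.94, [126.0, 166.0], [532.0, 28.0]), (0.66, [178.0, 105.0], [610.0, -1.0])]
peg_b [(0.94, [126.0, 166.0], [532.0, 28.0]), (0.66, [178.0, 105.0], [610.0, -1.0])]
bar_center [(0.89, [281.0, 143.0], [615.0, -112.0]), (0.64, [352.0, 288.0], [483.0, -293.0]), (0.6, [251.0, 306.0], [401.0, -178.0])]
bar_tail [(0.78, [330.0, 144.0], [639.0, -162.0]), (0.55, [375.0, 285.0], [500.0, -323.0]), (0.53, [239.0, 324.0], [362.0, -177.0])]
bar_home [(0.75, [242.0, 140.0], [600.0, -71.0])]
unit [(0.58, [219.0, 127.0], [594.0, -39.0])]
vial [(0.71, [312.0, 80.0], [695.0, -113.0]), (0.44, [403.0, 158.0], [668.0, -259.0]), (0.4, [211.0, 137.0], [586.0, -39.0])]
```

View pics/w1.png

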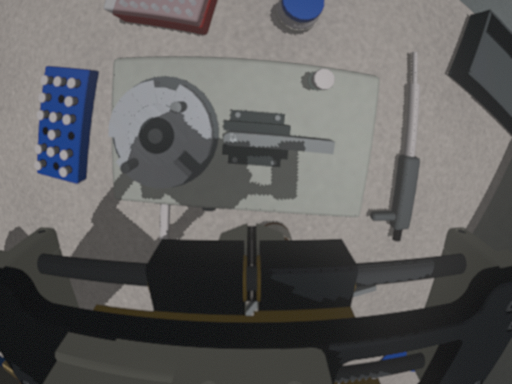

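The wrist view shows the disc at px (158,136), peg A at (178,105), the slot at about (188,163) and the bar from (228,137) to (333,146). The unit's yaw is about 21.3° and the axle is near (568,9). I'm turning 4° and going down behind peg A, at the unit-frame offset (38,-65) from the axle.

```bash
python3 -m pendant '[0.5,-0.25,0,0,0,1,1, 0.5,-0.25,0.8,0,0,0,1, 0.5,-0.25,0.8,0,0,0,1, 0.5,-0.25,0.8,0,0,0,1, 0.5,-0.2,0.8,0,0,0,1, 0,0,0.8,0,0,0,1, 0,0,0.7,0,0,0,1, 0,0,0,0,0,0,1, 0,0,0,0,0,0,1]'
python3 - <<'E'
from h import *
save('wrist','w2');save('side','s2')
for c in('wrist','side'):
  for t,z in(('disc_center',73),('slot_mouth',61),('gate',61),('peg_a',101),('bar_center',61),('bar_tail',61),('bar_home',61)):
    print(c,t,[(round(r['score'],2),np.round(r['location']).tolist(),np.round(at(c,r['location'],z)[:2]).tolist()) for r in pinpoint(c,t)[:3]])
import cv2
im=cv2.imread('pics/s2.png')[120:290,170:370]; a=cv2.resize(im,None,fx=2.5,fy=2.5,interpolation=cv2.INTER_CUBIC)
b=cv2.imread('pics/w2.png')[:,:300][:384]
b=cv2.resize(b,None,fx=425/384,fy=425/384)[:, :300]
cv2.imwrite('pics/c2.png',np.hstack([a,b]))
E
```

```text
time: 4.45
tool_pos: [627.0, -35.6, 86.0]
tcp_rot: [-3.142, 0.0, 0.374]
contact_force: [-0.0, 0.3, 0.3]
grip_width: 0.1
finger_force: 0.0
wrist disc_center [(0.96, [154.0, 276.0], [568.0, 15.0])]
wrist slot_mouth []
wrist gate []
wrist peg_a []
wrist bar_center [(0.72, [399.0, 377.0], [507.0, -259.0])]
wrist bar_tail [(0.71, [405.0, 265.0], [636.0, -162.0]), (0.67, [423.0, 367.0], [526.0, -281.0])]
wrist bar_home []
side disc_center [(0.9, [243.0, 201.0], [558.0, -5.0])]
side slot_mouth [(0.64, [240.0, 218.0], [540.0, -51.0])]
side gate [(0.59, [256.0, 217.0], [577.0, -55.0])]
side peg_a [(0.84, [262.0, 187.0], [604.0, 4.0]), (0.57, [224.0, 187.0], [518.0, 22.0])]
side bar_center [(0.9, [222.0, 347.0], [444.0, -375.0]), (0.72, [226.0, 186.0], [531.0, 79.0]), (0.7, [279.0, 228.0], [618.0, -105.0])]
side bar_tail [(0.88, [238.0, 362.0], [464.0, -407.0]), (0.74, [241.0, 217.0], [544.0, -48.0]), (0.69, [148.0, 300.0], [325.0, -246.0])]
side bar_home [(0.55, [268.0, 222.0], [600.0, -81.0])]
```

View pics/c2.png

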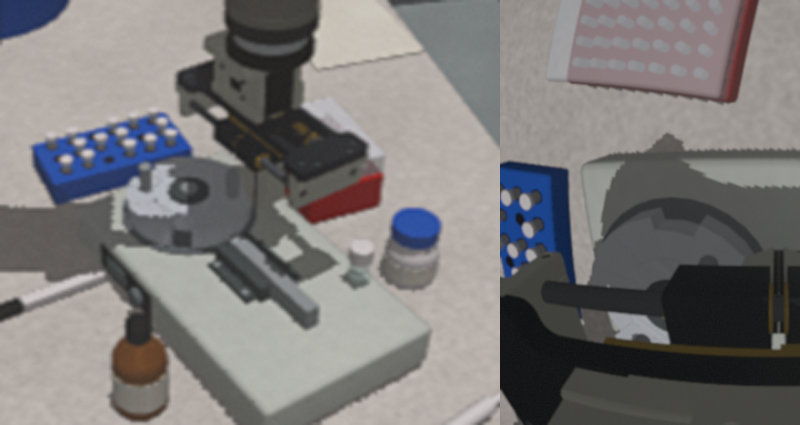

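The finger is right next to peg A on its -y side, with peg A at crop px (232,180) and the finger at (268,190). I'm pushing along -tool y.

```bash
python3 -m pendant '[0,-0.15,0,0,0,0,1,0,-0.15,0,0,0,0,1,0,-0.15,0,0,0,0,1,0,-0.15,0,0,0,0,1,0,-0.15,0,0,0,0,1,0,-0.15,0,0,0,0,1,0,-0.15,0,0,0,0,1,0,0,0,0,0,0,1]'
python3 - <<'E'
from h import *
save('top','t3');save('side','s3')
for c in('top','side'):
  for t,z in(('disc_center',73),('slot_mouth',61),('gate',61),('peg_a',101)):
    print(c,t,[(round(r['score'],2),np.round(r['location']).tolist(),np.round(at(c,r['location'],z)[:2]).tolist()) for r in pinpoint(c,t)[:3]])
a=cv2.resize(cv2.imread('pics/s3.png')[150:270,190:330],None,fx=4,fy=4,interpolation=cv2.INTER_CUBIC)
cv2.imwrite('pics/c3.png',a)
E
```

```text
time: 6.05
tool_pos: [616.1, -6.0, 86.3]
tcp_rot: [3.14, -0.002, 0.374]
contact_force: [2.3, -1.3, 0.6]
grip_width: 0.6
finger_force: 1.1
top disc_center [(0.61, [236.0, 193.0], [561.0, 14.0])]
top slot_mouth [(0.66, [258.0, 192.0], [567.0, -44.0])]
top gate [(0.71, [263.0, 184.0], [587.0, -56.0])]
top peg_a [(0.82, [239.0, 173.0], [610.0, 8.0]), (0.73, [237.0, 208.0], [520.0, 11.0])]
side disc_center [(0.63, [245.0, 202.0], [560.0, -12.0])]
side slot_mouth [(0.76, [252.0, 219.0], [566.0, -61.0])]
side gate []
side peg_a [(0.78, [227.0, 191.0], [521.0, 3.0]), (0.71, [262.0, 189.0], [602.0, -4.0]), (0.34, [214.0, 189.0], [493.0, 18.0])]
```

View pics/c3.png

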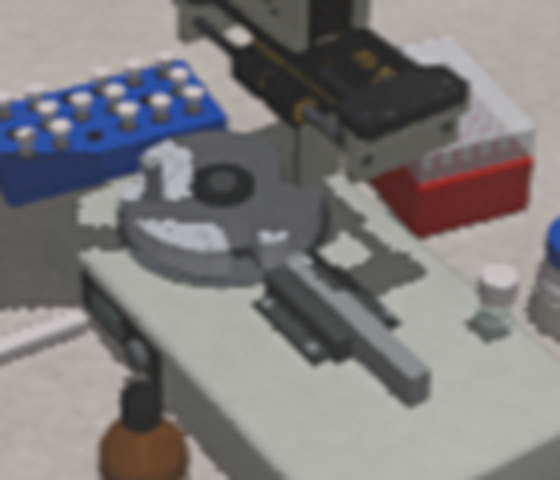

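The slot is now at side px (252,219) and still about 20° short of the gate at (258,216). I'm pushing about 7 mm more, backing off, rising, and looking from the wrist.

```bash
python3 -m pendant '[0,-0.12,0,0,0,0,1,0,-0.12,0,0,0,0,1,0,0,0,0,0,0,1,0,0.2,0,0,0,0,1,0,0.5,0,0,0,0,1,0,0.5,-0.8,0,0,0,1,0,1,-1,0,0,0,1,0,1,-1,0,0,0,1,0,1,-1,0,0,0,1,0,0,-1,0,0,0,1,0,0,0,0,0,0,1,0,0,0,0,0,0,1]'
python3 - <<'E'
from h import *
save('wrist','w4');save('top','t4')
for c in('wrist','top'):
  for t,z in(('disc_center',73),('slot_mouth',61),('gate',61),('peg_a',101),('bar_center',61),('bar_tail',61),('bar_home',61)):
    print(c,t,[(round(r['score'],2),np.round(r['location']).tolist(),np.round(at(c,r['location'],z)[:2]).tolist()) for r in pinpoint(c,t)[:3]])
a=cv2.resize(cv2.imread('pics/w4.png')[60:260,40:310],None,fx=2.9,fy=2.9,interpolation=cv2.INTER_CUBIC)
cv2.imwrite('pics/c4.png',a)
E
```

```text
time: 7.75
tool_pos: [658.7, -117.8, 229.7]
tcp_rot: [3.141, -0.0, 0.373]
contact_force: [0.3, -1.1, -0.6]
grip_width: 0.5
finger_force: 0.0
wrist disc_center [(0.82, [122.0, 206.0], [566.0, 15.0]), (0.65, [195.0, 204.0], [603.0, -68.0]), (0.37, [51.0, 184.0], [554.0, 122.0])]
wrist slot_mouth [(0.82, [172.0, 209.0], [581.0, -44.0])]
wrist gate [(0.8, [173.0, 200.0], [592.0, -41.0])]
wrist peg_a [(0.63, [113.0, 177.0], [609.0, 23.0]), (0.61, [116.0, 247.0], [527.0, 3.0])]
wrist bar_center [(0.95, [232.0, 202.0], [617.0, -108.0]), (0.68, [147.0, 273.0], [476.0, -35.0])]
wrist bar_tail [(0.97, [282.0, 203.0], [637.0, -163.0])]
wrist bar_home [(0.86, [198.0, 205.0], [598.0, -72.0]), (0.25, [54.0, 181.0], [553.0, 127.0]), (0.22, [113.0, 178.0], [591.0, 39.0])]
top disc_center [(0.74, [239.0, 190.0], [568.0, 7.0])]
top slot_mouth [(0.97, [260.0, 186.0], [582.0, -47.0]), (0.28, [234.0, 190.0], [571.0, 19.0])]
top gate [(0.74, [261.0, 184.0], [588.0, -49.0]), (0.48, [260.0, 186.0], [582.0, -47.0]), (0.37, [182.0, 214.0], [506.0, 155.0])]
top peg_a [(0.7, [236.0, 174.0], [606.0, 15.0]), (0.64, [240.0, 205.0], [529.0, 4.0])]
top bar_center [(0.64, [363.0, 242.0], [440.0, -319.0]), (0.52, [287.0, 174.0], [615.0, -118.0])]
top bar_tail [(0.57, [378.0, 231.0], [469.0, -359.0]), (0.53, [303.0, 166.0], [638.0, -161.0]), (0.31, [345.0, 157.0], [664.0, -274.0])]
top bar_home [(0.74, [271.0, 179.0], [601.0, -76.0])]
```

View pics/c4.png

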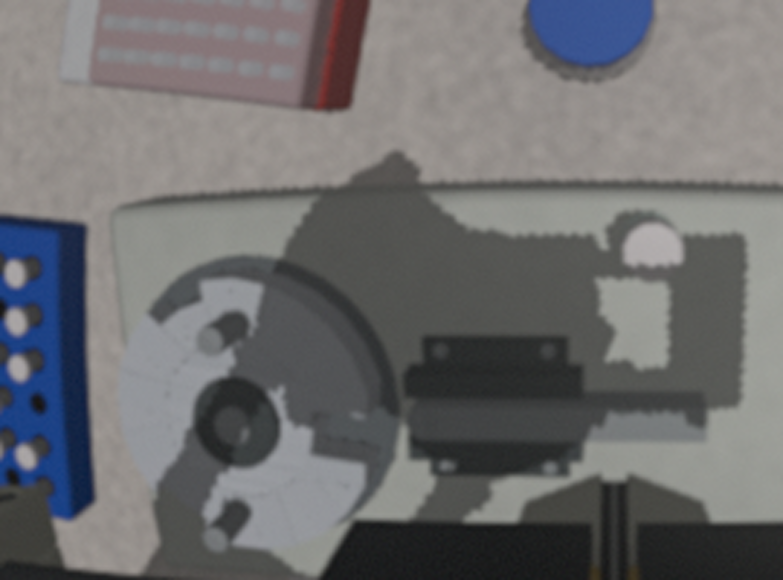

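The slot is at wrist crop (350,435), about 7° short of the bar line. I'm repeating the push to go 5.5 mm further than last time.

```bash
python3 -m pendant '[0,-1,1,0,0,0,1,0,-1,1,0,0,0,1,0,-1,1,0,0,0,1,0,-0.6,1,0,0,0,1,0,0,0.8,0,0,0,1,0,0,0,0,0,0,1,0,-0.2,0,0,0,0,1,0,-0.2,0,0,0,0,1,0,-0.15,0,0,0,0,1,0,-0.12,0,0,0,0,1,0,-0.11,0,0,0,0,1,0,0,0,0,0,0,1]' && python3 -m pendant '[0,0.2,0,0,0,0,1,0,0.5,0,0,0,0,1,0,0.5,-0.8,0,0,0,1,0,1,-1,0,0,0,1,0,1,-1,0,0,0,1,0,1,-1,0,0,0,1,0,1,0,0,0,0,1,0,0,0,0,0,0,1,0,0,0,0,0,0,1]'
python3 - <<'E'
from h import *
save('wrist','w5');save('top','t5')
for c in('wrist','top'):
  for t,z in(('disc_center',73),('slot_mouth',61),('gate',61),('peg_a',101),('bar_center',61),('bar_tail',61)):
    print(c,t,[(round(r['score'],2),np.round(r['location']).tolist(),np.round(at(c,r['location'],z)[:2]).tolist()) for r in pinpoint(c,t)[:3]])
a=cv2.resize(cv2.imread('pics/w5.png')[60:260,0:270],None,fx=2.9,fy=2.9,interpolation=cv2.INTER_CUBIC)
cv2.imwrite('pics/c5.png',a)
E
```

```text
time: 9.75
tool_pos: [611.1, 5.7, 86.4]
tcp_rot: [3.141, -0.001, 0.374]
contact_force: [0.2, -1.0, 1.0]
grip_width: 0.8
finger_force: 0.5
time: 10.65
tool_pos: [667.3, -141.2, 198.7]
tcp_rot: [-3.14, 0.001, 0.372]
contact_force: [-0.0, 0.6, 0.3]
grip_width: 0.5
finger_force: 0.0
wrist disc_center [(0.83, [91.0, 212.0], [569.0, 19.0]), (0.28, [157.0, 194.0], [620.0, -52.0])]
wrist slot_mouth [(0.93, [144.0, 213.0], [586.0, -40.0])]
wrist gate [(0.83, [144.0, 210.0], [591.0, -39.0])]
wrist peg_a [(0.78, [78.0, 188.0], [605.0, 27.0]), (0.63, [91.0, 255.0], [533.0, -1.0]), (0.41, [97.0, 58.0], [735.0, 40.0])]
wrist bar_center [(0.64, [144.0, 210.0], [590.0, -39.0]), (0.56, [210.0, 212.0], [617.0, -111.0])]
wrist bar_tail [(0.63, [261.0, 210.0], [640.0, -160.0])]
top disc_center [(0.6, [233.0, 190.0], [570.0, 22.0]), (0.45, [243.0, 204.0], [533.0, -3.0])]
top slot_mouth [(0.65, [255.0, 182.0], [592.0, -34.0])]
top gate [(0.77, [260.0, 181.0], [595.0, -48.0]), (0.38, [182.0, 212.0], [508.0, 156.0])]
top peg_a [(0.66, [236.0, 173.0], [611.0, 17.0]), (0.64, [243.0, 207.0], [524.0, -4.0]), (0.64, [258.0, 183.0], [585.0, -41.0])]
top bar_center [(0.56, [362.0, 238.0], [452.0, -316.0]), (0.49, [287.0, 178.0], [605.0, -117.0])]
top bar_tail [(0.64, [375.0, 227.0], [480.0, -352.0]), (0.54, [304.0, 166.0], [636.0, -163.0]), (0.25, [272.0, 176.0], [608.0, -78.0])]
```

View pics/c5.png

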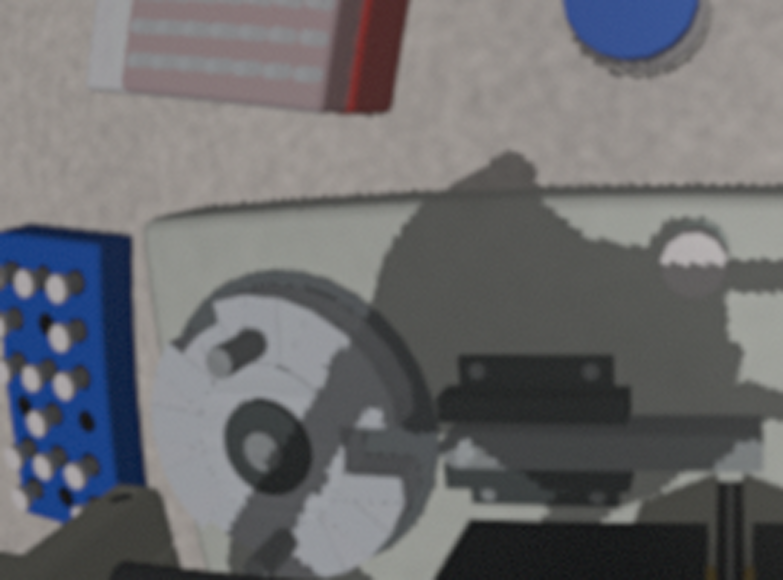

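The slot at crop (390,452) now lines up with the bar's nose at (460,445). I'm moving behind the tail at about (638,-162) and going down to z≈60.

```bash
python3 -m pendant '[-0.4,0.7,0,0,0,0,1,-0.4,0.7,0,0,0,0,1,-0.4,0,0.9,0,0,0,1,0,0,0.9,0,0,0,1,0,0,0.9,0,0,0,1,0,0,0.9,0,0,0,1,0,0,0.7,0,0,0,1,0,0,0.3,0,0,0,1,0,0,0,0,0,0,1]'
python3 - <<'E'
from h import *
save('side','s6'); save('wrist','w6')
a=cv2.resize(cv2.imread('pics/s6.png')[150:290,190:370],None,fx=4,fy=4,interpolation=cv2.INTER_CUBIC)
cv2.imwrite('pics/c6.png',a)
E
```

```text
time: 12.25
tool_pos: [648.9, -191.7, 60.5]
tcp_rot: [-3.14, 0.002, 0.374]
contact_force: [0.1, -0.3, 0.9]
grip_width: 0.8
finger_force: 0.0
```

View pics/c6.png

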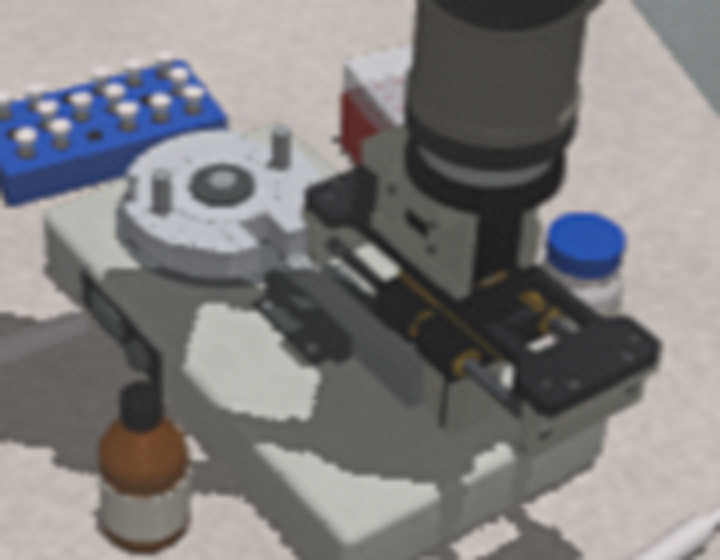

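The finger stands behind the tail with a gap, with the tail at crop (405,385) and the finger at (450,390). The slot at (275,235) is in front of the nose. I'm pushing slowly.

```bash
python3 -m pendant '[0,-0.15,0,0,0,0,1,0,-0.15,0,0,0,0,1,0,-0.15,0,0,0,0,1,0,-0.15,0,0,0,0,1,0,-0.15,0,0,0,0,1,0,-0.15,0,0,0,0,1,0,0,0,0,0,0,1]' && python3 -m pendant '[0,-0.1,0,0,0,0,1,0,-0.1,0,0,0,0,1,0,-0.1,0,0,0,0,1]'
python3 - <<'E'
from h import *
save('side','s7')
for t,z in(('disc_center',73),('slot_mouth',61),('bar_center',61),('bar_tail',61)):
    print(t,[(round(r['score'],2),np.round(r['location']).tolist(),np.round(at('side',r['location'],z)[:2]).tolist()) for r in pinpoint('side',t)[:3]])
E
```

```text
time: 13.05
tool_pos: [639.8, -166.4, 62.2]
tcp_rot: [3.141, -0.001, 0.374]
contact_force: [0.3, -1.4, 2.6]
grip_width: 0.5
finger_force: 1.0
time: 13.35
tool_pos: [636.7, -158.7, 62.1]
tcp_rot: [3.141, -0.001, 0.374]
contact_force: [1.6, -3.0, 4.2]
grip_width: 0.6
finger_force: 2.6
disc_center [(0.77, [244.0, 199.0], [561.0, 2.0]), (0.47, [228.0, 193.0], [527.0, 34.0]), (0.37, [262.0, 231.0], [574.0, -119.0])]
slot_mouth [(0.81, [257.0, 214.0], [581.0, -45.0])]
bar_center [(0.68, [165.0, 296.0], [356.0, -243.0]), (0.62, [273.0, 224.0], [609.0, -86.0]), (0.62, [223.0, 345.0], [445.0, -372.0])]
bar_tail [(0.86, [288.0, 243.0], [624.0, -155.0]), (0.65, [151.0, 299.0], [330.0, -247.0]), (0.64, [240.0, 362.0], [468.0, -408.0])]
```

```bash
python3 -m pendant '[0,-0.1,0,0,0,0,1,0,-0.1,0,0,0,0,1]' && python3 -m pendant '[0,-0.07,0,0,0,0,1,0,0,0,0,0,0,1]'; python3 -m pendant '[0,-0.07,0,0,0,0,1,0,0,0,0,0,0,1]'
```

```text
time: 13.8
tool_pos: [634.5, -153.3, 62.0]
tcp_rot: [3.14, -0.001, 0.374]
contact_force: [1.3, -4.1, 6.0]
grip_width: 0.3
finger_force: 3.4
time: 14.0
tool_pos: [633.6, -150.9, 62.0]
tcp_rot: [3.141, -0.0, 0.374]
contact_force: [0.7, -2.6, 5.0]
grip_width: 0.1
finger_force: 2.9
time: 14.2
tool_pos: [632.8, -149.0, 62.0]
tcp_rot: [3.141, -0.0, 0.374]
contact_force: [1.5, -3.4, 4.2]
grip_width: 0.0
finger_force: 3.0
```

```bash
for i in 1 2; do python3 -m pendant '[0,-0.08,0,0,0,0,1,0,0,0,0,0,0,1]' | grep -E "tool_pos|contact"; done
python3 - <<'E'
from h import *
save('side','s8')
cv2.imwrite('pics/c8.png',cv2.resize(cv2.imread('pics/s8.png')[160:280,200:350],None,fx=4,fy=4,interpolation=cv2.INTER_CUBIC))
E
```

```text
tool_pos: [632.0, -146.7, 62.0]
contact_force: [1.8, -2.0, 5.1]
tool_pos: [631.1, -144.5, 62.0]
contact_force: [1.9, -3.5, 5.7]
```

View pics/c8.png

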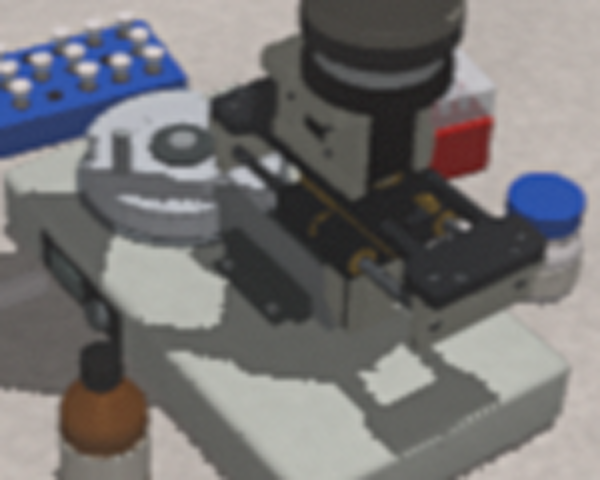

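The bar's nose has entered the slot at crop (220,185) and the tail is just past the guide. Only friction shows so far, so I'll keep pushing until the force rises.

```bash
for i in 1 2 3; do python3 -m pendant '[0,-0.07,0,0,0,0,1,0,0,0,0,0,0,1]' | grep -E "tool_pos|contact"; done
```

```text
tool_pos: [630.3, -142.6, 62.0]
contact_force: [1.2, -3.2, 5.0]
tool_pos: [629.6, -140.7, 62.0]
contact_force: [2.8, -4.1, 5.7]
tool_pos: [629.5, -140.2, 62.1]
contact_force: [2.7, -8.7, 3.4]
```

```bash
python3 -m pendant '[0,-0.1,0,0,0,0,1,0,0,0,0,0,0,1]' | grep -E "tool_pos|contact"; python3 -m pendant '[0,0.2,0,0,0,0,1,0,0.5,0,0,0,0,1,0,0.5,0,0,0,0,1,0,0.3,-1,0,0,0,1,0,0,-1,0,0,0,1,0,0,-1,0,0,0,1,0,0,-1,0,0,0,1,0,0,-0.7,0,0,0,1,0,0,0,0,0,0,1,0,0,0,0,0,0,1]'
python3 - <<'E'
from h import *
save('wrist','w9');save('top','t9');save('side','s9')
for c in('wrist','top','side'):
  for t,z in(('disc_center',73),('slot_mouth',61),('gate',61),('bar_center',61),('bar_tail',61),('bar_home',61)):
    print(c,t,[(round(r['score'],2),np.round(r['location']).tolist(),np.round(at(c,r['location'],z)[:2]).tolist()) for r in pinpoint(c,t)[:2]])
a=cv2.resize(cv2.imread('pics/s9.png')[170:260,205:330],(500,360),interpolation=cv2.INTER_CUBIC)
b=cv2.resize(cv2.imread('pics/w9.png')[120:280,20:110+90],(300,267),interpolation=cv2.INTER_CUBIC)
b=np.vstack([b,np.zeros((93,300,3),np.uint8)])
cv2.imwrite('pics/c9.png',np.hstack([a,b]))
E
```

```text
tool_pos: [629.3, -139.3, 62.7]
contact_force: [4.4, -14.1, 3.1]
time: 16.45
tool_pos: [643.6, -177.6, 201.5]
tcp_rot: [-3.14, 0.001, 0.374]
contact_force: [0.7, 0.3, -0.5]
grip_width: 0.6
finger_force: 0.0
wrist disc_center [(0.71, [69.0, 186.0], [562.0, 17.0]), (0.4, [149.0, 179.0], [607.0, -77.0])]
wrist slot_mouth [(0.86, [122.0, 180.0], [590.0, -44.0]), (0.54, [341.0, 178.0], [679.0, -265.0])]
wrist gate [(0.68, [121.0, 178.0], [592.0, -42.0])]
wrist bar_center [(0.58, [149.0, 180.0], [602.0, -74.0])]
wrist bar_tail [(0.79, [201.0, 180.0], [623.0, -128.0]), (0.26, [146.0, 182.0], [599.0, -72.0])]
wrist bar_home [(0.63, [145.0, 181.0], [599.0, -70.0]), (0.29, [149.0, 182.0], [600.0, -75.0])]
top disc_center [(0.66, [271.0, 182.0], [592.0, -76.0])]
top slot_mouth [(0.89, [258.0, 184.0], [588.0, -42.0]), (0.31, [269.0, 180.0], [598.0, -70.0])]
top gate [(0.6, [260.0, 184.0], [586.0, -47.0])]
top bar_center [(0.49, [269.0, 180.0], [598.0, -70.0])]
top bar_tail [(0.79, [287.0, 171.0], [624.0, -119.0])]
top bar_home [(0.56, [274.0, 177.0], [607.0, -83.0])]
side disc_center [(0.66, [246.0, 198.0], [567.0, 2.0])]
side slot_mouth [(0.9, [257.0, 215.0], [581.0, -49.0])]
side gate [(0.78, [258.0, 213.0], [585.0, -41.0])]
side bar_center [(0.9, [267.0, 223.0], [596.0, -83.0]), (0.62, [222.0, 349.0], [442.0, -378.0])]
side bar_tail [(0.82, [241.0, 362.0], [469.0, -408.0]), (0.73, [280.0, 238.0], [611.0, -136.0])]
side bar_home [(0.63, [266.0, 224.0], [595.0, -83.0]), (0.44, [331.0, 230.0], [730.0, -134.0])]
```

View pics/c9.png

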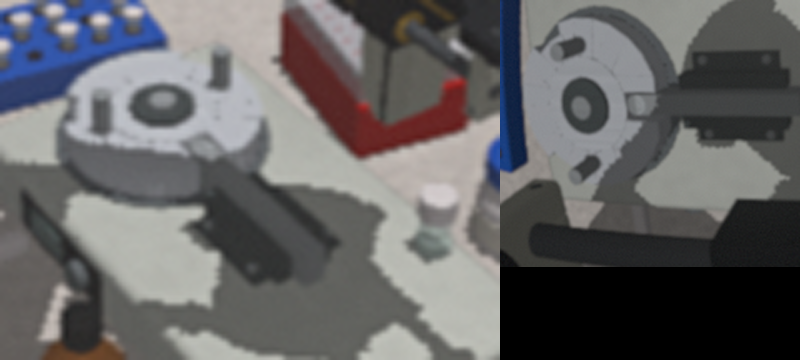

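The bar fills the slot down to its floor at crop (635,103). In all three cameras bar_center is within about 15 mm of bar_home (the wrist and side views agree to 5 mm), and the push force rose to 14 N at the stop. I'm handing in.

```bash
python3 -c "
from plant import *
print(close_job())"
```

```text
the job is handed in; nothing more can be done
None
```

I turned the disc until its deep slot faced the bar and pushed the bar home against the slot floor, then backed the arm clear and handed in the job; the hand-in gave no verdict.

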